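# Turn a dial gauge head out of its foam tray

## Task

The dial gauge head lies face down in its tight foam cutout, with its steel tongue hooked under the orange bar. Lift its yellow-tab end a little first, draw the tongue out from under the bar without levering hard against it, then take the gauge out, turn it over and lay it dial up and flat near the middle of the green mat. Set it down gently without letting it fall, and leave the other things where they are.

Things in the scene. Friction and masses are not known exactly. Their poses are not given: they have to be found in the camera images.
- gauge_center (a point): Centre (half-way up) of the grey gauge head, a block 84 long (its x) x 44 wide (y) x 28 mm thick (z), about 0.35 kg. Its z points from the round yellow dial face to the plain back: up while it lies face down (at the start), down once it lies dial up. Yellow tab on the +x end, steel tongue on the -x end, a round red knob on each long side.
- gauge_tab (a point): Centre of the yellow tab, 18 long x 26 wide x 12 mm thick, level with the gauge's back; 51 mm from the gauge's centre along its x, 8 mm towards the back. Its two sides (26 mm apart, along y) stand free in a finger notch of the foam and can be gripped from above. Axes as the gauge.
- gauge_knobs (a point): Mid-point between the two red knobs, 22 mm from the gauge's centre along its x, half-way through its thickness. Each is a flat disc 16 mm across and 8 mm thick on a long side, outer faces 60 mm apart along y. They swivel freely on one shaft along y: held by them the gauge swings between the fingers. In the foam their pockets are too narrow for fingers. Axes as the gauge.
- gauge_tongue (a point): Middle of the tip edge, on the dial-face side, of the steel tongue: 35 long x 30 wide x 5 mm thick, level with the dial face; tip 77 mm from the gauge's centre along -x. Axes as the gauge.
- cutout (a point): Middle of the floor of the gauge's foam cutout, 15 mm above the table; x points to the tab end, z up. The gauge's centre starts right above it. Cutout 25 mm deep (the gauge stands 3 mm proud), 1.5 mm free at each side, 2 mm at each end. Finger notch round the tab: from 34 to 99 mm along x, 90 mm across, its floor 8 mm above this point; the knob pockets open into it. Fixed.
- tray: Fixed blue tray with black foam, 206 (x) x 200 mm (y), walls 42 mm high, foam top 40 mm above the table. Origin: centre of its underside, right under the cutout's point.
- mat: Fixed green rubber mat 220 x 220 x 3 mm on the table. Origin: centre of its underside.
- setting_ring: Steel ring, 40 mm across, 22 mm high, in its own cutout of the same foam on the +y side of the gauge. Leave alone.
- plug: Brass cylinder, 16 mm across, 74 mm long, lying in its own cutout of the foam on the -y side. Leave alone.
- piston_a: Aluminium piston, 67 mm across, 60 mm high; origin under its centre. Leave alone.
- piston_b: Like piston_a. Leave alone.
- piston_c: Like piston_a. Leave alone.
- wrench: Steel wrench 170 mm long lying on the table. Leave alone.
- oil: Blue bottle, 54 mm across, 130 mm high. Leave alone.
- bar (a point): Middle of the lower front edge of the fixed orange bar that crosses the -x end of the cutout, 44 mm from the cutout's point along -x and 9 mm above its floor. The tongue starts 33 mm deep under it in a slot 9 mm high, so the gauge can be tilted only about 0.12 rad until the tongue is drawn out along +x. Axes as the cutout.
Mind the look-alikes: they are no part of the job. Of the things that look like the part that bears gauge_center, the middle-sized one is meant.

How it is judged:
On the way, in this order (a step that is already met when the one before it is completed fails the run):
1. the tab end is lifted first: the gauge is tilted by more than 0.05 rad, tab end up, with its tongue still under the bar (at least 3 mm deep) (angle between gauge_center's own x axis and vertical below 1.52 rad and x of gauge_tongue in the frame of bar below -0.003 m and z of gauge_tongue in the frame of bar below 0 m), for 0.1 s.
2. the gauge is out of the tray: its centre more than 130 mm from the cutout, seen from above (horizontal distance between gauge_center and cutout above 0.13 m), for 0.1 s.
At the end, for the whole second after the job is handed in: The gauge lies dial up and flat (within 0.1 rad) on the mat, its centre within 50 mm of the mat's centre, released and at rest (angle between gauge_center's own z axis and vertical above 3.04 rad and horizontal distance between gauge_center and mat below 0.05 m and height (world z) of gauge_center below 0.021 m and linear speed of gauge below 0.02 m/s and contact force between the fingers and gauge below 0.1 N); the robot touches nothing.
It fails at once if the gauge is let fall (moves faster than 0.6 m/s with no finger touching it) (linear speed of gauge above 0.6 m/s and contact force between the fingers and gauge below 0.05 N).
It fails at once if another thing is displaced (ring or plug by more than 15 mm, pistons, wrench or oil bottle by more than 20 mm) (distance of any of setting_ring, plug from where it was at the start of the episode above 0.015 m or distance of any of piston_a, piston_b, piston_c, wrench, oil from where it was at the start of the episode above 0.02 m).
It fails at once if the tilted gauge (by more than 0.03 rad) is levered or jammed against the tray and its bar with more than 60 N (contact force between gauge and tray above 60 N and angle between gauge_center's own x axis and vertical below 1.54 rad).
It also fails if it takes over 67 s, if anything falls off the work surface, if the arm or the gripper's body presses on something with over 40 N, if the wrist force passes 120 N, or if a joint passes its speed limit or range.

## Robot

A 6-joint arm with a two-finger parallel gripper is mounted at the origin on the work surface. World frame = base frame: x ahead of the robot, y to its left, z up, the work surface at z = 0. Lengths are in m, angles in rad, forces in N, time in s.
With the tool pointing down it reaches from about 0.225 to 0.875 m from the base axis. Payload 3.4 kg.
Tool frame: the origin (TCP) lies at the very end of the fingers, on their centre line; the grasp point (between the pads) lies 19 mm behind it; z points along the fingers, y is the line along which they close (so a half turn about z gives the same grasp; the last joint's range is limited). The gripper opens to 85 mm and grips with 20 to 120 N. Pads are 22 mm wide; open, the fingers measure 114 mm over their backs; the gripper's body (76 mm by 85 mm) begins 54 mm behind the grasp point. The pads swing forward as they close: fully open they stand 13 mm farther back than shut.
Start: joints at [1.035, 0.276, 1.505, -0, 1.361, -0.121], TCP at [0.232, 0.526, 0.231] pointing down, gripper open.
Joint ranges: [-2.89, 2.89], [-0.75, 2.08], [0.22, 2.7], [-1.18, 4.32], [0.11, 2.71], [-2.7, 2.7]. Speed limits (rad/s): [2.57, 2.57, 3.14, 3.14, 3.14, 3.14].

## Interface

Orientations are given as a unit quaternion [w, x, y, z].
In Python, from rig import readout, vision, manip gives the robot as it stands.
- The arm moves only by the shell command python3 -m handwheel 'ROWS' [FORCE]. ROWS is JSON, a list of rows, each a list of 3 entries, a list of its own where there are three numbers: the shift along the tool's x, y, z in mm, then the turn, a rotation vector about the tool's x, y, z in units of 6 degrees (1.0 is 6 degrees), then the closure, from -1 (fully open) to 1 (shut), so that 0 is half open. A call has 1 to 20 rows; each row shifts and turns the commanded pose from where the row before left it, along the tool's axes as they then stand; what a row does not reach is not made up. A row lasts 1/8 s, in which the tool goes at most 62.5 mm and 10.7 degrees, less where a joint would pass 70% of its speed; a pose out of reach is approached as far as the arm can. A call is refused whole if a number of a shift passes 62.5 or a number of a turn 1, either way. A call with a gripper value outside its range is refused whole. The fingers move at their own pace and stop on an object; FORCE is the grip in N (left out, the last holds). Time passes only in rows, so rows that do not move let the fingers close. It gives the time, the measured TCP pose, the force, the opening and the grip force at its end, in the units of the state.
- readout.get_state(): the state, without advancing time (a new reading comes with each control period).
- vision.get_image(name): name is "side" or "top" or "wrist"; returns the picture (420x560x3 uint8, blue, green, red); there is no depth.
- vision.camera_params(name): a dict with "intrinsics" (3x3 intrinsics, pixels), "rvec" (rotation vector, rad) and "tvec" (3), from world to camera coordinates, as OpenCV has them; the wrist camera has in their place "hand_eye" (4x4, takes a point from camera to tool coordinates, whose origin is the TCP and whose axes are the flange's). Camera axes: x right, y down, z forward; pixel columns grow to the right and rows downward; lengths in m; the calibration is good to about 2 mm. A picture is of the moment at which its call begins: read the wrist's pose just before it. camera_params takes no time and is no camera call.
- manip.sign_off(): hands the job in; it is judged then, once.
The state is a dict: "clock": time; "qpos": joint angles; "qd": joint speeds; "effort": joint torques, N m; "position": TCP position; "ee_rot": TCP orientation; "contact_force": force on the tool from outside, world axes, zero at the start; "moment": the same for the moment, N m; "width": finger opening in m; "gripper_force": force on a finger pad.
Only numpy, scipy, OpenCV 4.12 (cv2) and the standard library are available. Lean on these libraries where they do the work, as an engineer would, in place of code of your own. Each camera call takes 0.05 s, during which the arm holds its last target. There are 200 camera calls.

## Working session

There is one attempt and no reset: what is moved stays moved. The work goes in short steps, Python scripts to look and compute and a shell command to move; the robot and the scene stay as the last step left them, time stands still between calls to the robot, and variables do not carry over. Pictures are saved under pics/ and viewed, at most 12 in all, crops included, and the job is handed in when it is done.

```bash
mkdir -p pics; ls; python3 - <<'E'
from rig import readout, vision
import cv2,numpy as np
print(readout.get_state())
for n in ("top","side"):
    cv2.imwrite(f"pics/{n}0.png",vision.get_image(n))
    print(n,vision.camera_params(n))
print(vision.camera_params("wrist"))
E
```

```text
pics
{'clock': 0.0, 'qpos': array([ 1.03501336e+00,  2.76586425e-01,  1.50614698e+00, -9.83450732e-06,
        1.36068685e+00, -1.20991117e-01]), 'qd': array([ 0.00022421, -0.00098398, -0.00110609, -0.00123682, -0.00032577,
       -0.00113115]), 'effort': array([-1.33890262e-03, -4.16776371e+01, -2.45799816e+01, -2.56282556e-04,
        1.14843503e-02,  1.53212994e-05]), 'position': array([0.23145446, 0.52577759, 0.23043908]), 'ee_rot': array([-2.90164552e-04,  2.05911234e-01,  9.78570247e-01, -8.66520861e-04]), 'contact_force': array([-0.1776217 ,  1.06154681,  0.58468021]), 'moment': array([ 0.00019751, -0.04893532,  0.01926616]), 'gripper_force': 0.0, 'width': 0.08523804374241926}
top {'intrinsics': array([[504.39836741,   0.        , 284.25344708],
       [  0.        , 504.39836741, 211.2746926 ],
       [  0.        ,   0.        ,   1.        ]]), 'rvec': array([ 2.16640679, -2.13068493,  0.16353162]), 'tvec': array([-0.01366984,  0.54564878,  1.45487371])}
side {'intrinsics': array([[512.46905468,   0.        , 271.67141897],
       [  0.        , 512.46905468, 208.64534127],
       [  0.        ,   0.        ,   1.        ]]), 'rvec': array([ 0.07700838, -2.89832309,  1.19909826]), 'tvec': array([0.53653328, 0.04089012, 1.54555739])}
{'intrinsics': array([[303.29529123,   0.        , 279.38642648],
       [  0.        , 303.29529123, 211.89972605],
       [  0.        ,   0.        ,   1.        ]]), 'hand_eye': array([[ 9.72982364e-04, -9.50142957e-01, -3.11813107e-01,
         7.90626874e-02],
       [ 9.99999037e-01,  6.16004931e-04,  1.24333670e-03,
         2.86106487e-04],
       [-9.89269200e-04, -3.11814017e-01,  9.50142642e-01,
        -1.42809168e-01],
       [ 0.00000000e+00,  0.00000000e+00,  0.00000000e+00,
         1.00000000e+00]])}
```

View pics/top0.png

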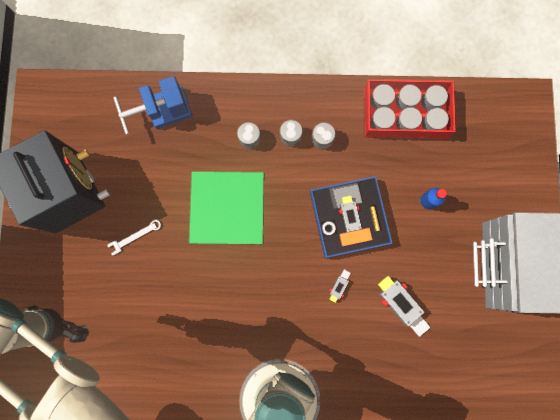

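View pics/side0.png

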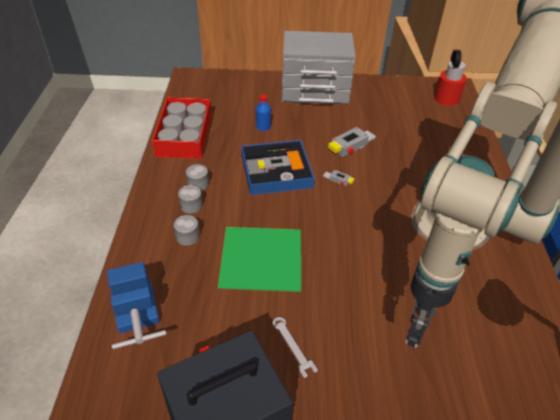

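The top view shows three look-alikes: a small gauge at (340,287), a large one at (404,304), and the middle-sized one in the tray's foam at (350,213). I choose the one in the tray. The mat is at (227,208), the ring at (329,228) and the plug at (375,218). Next I check the choice in a close crop and localise it.

```bash
cat > h.py <<'E'
from rig import readout, vision
import cv2,numpy as np
from scipy.spatial.transform import Rotation as R
def toolT():
    s=readout.get_state(); q=s["ee_rot"]; T=np.eye(4)
    T[:3,:3]=R.from_quat(q,scalar_first=True).as_matrix(); T[:3,3]=s["position"]; return T
def camT(n,T=None):   # camera -> world
    p=vision.camera_params(n)
    if n=="wrist": return p["intrinsics"],T@p["hand_eye"]
    C=np.eye(4);C[:3,:3]=cv2.Rodrigues(p["rvec"])[0];C[:3,3]=p["tvec"];return p["intrinsics"],np.linalg.inv(C)
def px2w(n,uv,z,T=None):  # pixels to the plane of height z
    K,C=camT(n,T); uv=np.atleast_2d(np.array(uv,float))
    d=np.c_[uv,np.ones(len(uv))]@np.linalg.inv(K).T@C[:3,:3].T
    o=C[:3,3]; return o+d*((z-o[2])/d[:,2])[:,None]
def w2px(n,P,T=None):
    K,C=camT(n,T); c=np.linalg.inv(C); q=(np.atleast_2d(P)@c[:3,:3].T+c[:3,3])@K.T; return q[:,:2]/q[:,2:]
E
python3 - <<'E'
from h import *
im=cv2.imread("pics/top0.png")
cv2.imwrite("pics/c0.png",cv2.resize(im[165:270,300:405],None,fx=5.6,fy=5.6,interpolation=cv2.INTER_CUBIC))
hsv=cv2.cvtColor(im,cv2.COLOR_BGR2HSV)
m=cv2.inRange(hsv,(50,150,80),(75,255,255));M=cv2.minAreaRect(cv2.findNonZero(m));print(M,px2w("top",M[0],.003))
b=cv2.inRange(hsv,(100,120,50),(125,255,255));b[:, :300]=0;b[:,400:]=0
M=cv2.minAreaRect(cv2.findNonZero(b));print(M,px2w("top",M[0],.042),px2w("top",cv2.boxPoints(M),.042))
for nm,lo,hi,z in(("yel",(25,150,150),(32,255,255),.043),("or",(5,150,150),(18,255,255),.042)):
    m=cv2.inRange(hsv,lo,hi)[165:270,300:368+0]
    u=cv2.findNonZero(m)[:,0].mean(0)+[300,165];print(nm,u,px2w("top",u,z))
E
```

```text
Traceback (most recent call last):
cv2.error: OpenCV(4.12.0) /io/opencv/modules/imgproc/src/convhull.cpp:143: error: (-215:Assertion failed) total >= 0 && (depth == CV_32F || depth == CV_32S) in function 'convexHull'
```

View pics/c0.png

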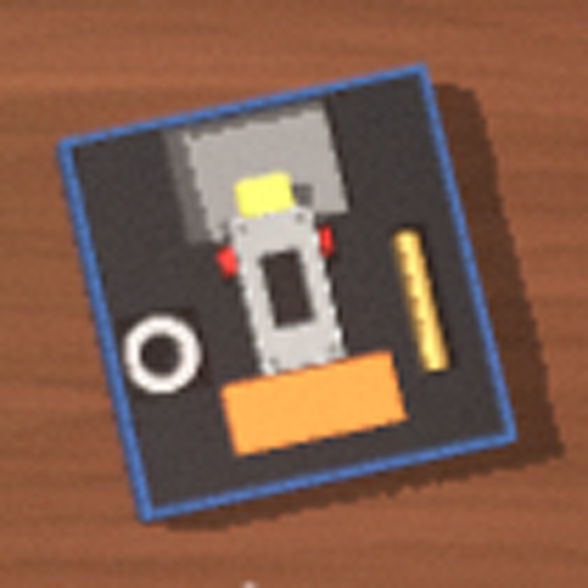

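The crop confirms it: the grey body with the yellow tab (crop 265,194) and red knobs lies in the foam, its tongue end goes under the orange bar (315,403), and the finger notch is at the top. The tray corners in the crop are (63,145), (425,68), (515,438) and (148,520).

```bash
python3 - <<'E'
from h import *
im=cv2.imread("pics/top0.png"); hsv=cv2.cvtColor(im,cv2.COLOR_BGR2HSV)
print(hsv[208,227])
m=cv2.inRange(hsv,(50,120,60),(80,255,255));m[:, :150]=0;m[:,300:]=0
M=cv2.minAreaRect(cv2.findNonZero(m));print(M,px2w("top",M[0],.003))
c=np.array([(63,145),(425,68),(515,438),(148,520)])/5.6+[300,165]-.4
w=px2w("top",c,.042);print(w,w.mean(0));
ax=(w[0]+w[1]-w[2]-w[3])/2;print("tray yaw",np.arctan2(ax[1],ax[0]))
ay=(w[0]+w[3]-w[1]-w[2])/2;print(np.arctan2(-ay[0],ay[1]),np.linalg.norm(ax),np.linalg.norm(ay))
u=np.array([(265,194),(315,403)])/5.6+[300,165]-.4;print("tab,bar",px2w("top",u,.043))
# side view
hs=cv2.cvtColor(cv2.imread("pics/side0.png"),cv2.COLOR_BGR2HSV)
m=cv2.inRange(hs,(50,120,60),(80,255,255));M=cv2.minAreaRect(cv2.findNonZero(m));print(px2w("side",M[0],.003))
s=toolT();print(s)
for n in("piston",):
  print(px2w("top",[(248,130),(290,128),(323,131),(433,200)],.06))
E
```

```text
[ 65 138 227]
((225.99996948242188, 207.49996948242188), (71.99998474121094, 70.99998474121094), 0.0) [[0.55976215 0.17235505 0.003     ]]
[[ 0.60939597 -0.08278264  0.042     ]
 [ 0.65463146 -0.27597439  0.042     ]
 [ 0.4572919  -0.32121096  0.042     ]
 [ 0.41122533 -0.12881855  0.042     ]] [ 0.53313616 -0.20219664  0.042     ]
tray yaw 0.22680099811227974
0.2325066006977985 0.20295256653694796 0.1981231995899777
tab,bar [[ 0.58465214 -0.19011874  0.043     ]
 [ 0.47385046 -0.21615925  0.043     ]]
[[0.56133252 0.1772875  0.003     ]]
[[-9.15207262e-01  4.02982622e-01 -8.20826186e-04  2.31488305e-01]
 [ 4.02983420e-01  9.15206158e-01 -1.43206597e-03  5.25823216e-01]
 [ 1.74127482e-04 -1.64141652e-03 -9.99998638e-01  2.30537473e-01]
 [ 0.00000000e+00  0.00000000e+00  0.00000000e+00  1.00000000e+00]]
[[ 0.78674049  0.10792205  0.06      ]
 [ 0.79525767 -0.01765308  0.06      ]
 [ 0.78777677 -0.11660712  0.06      ]
 [ 0.5838405  -0.44109748  0.06      ]]
```

```bash
python3 -m handwheel '[[[-38,-32,0],[0,0,0],-1],[[-38,-32,0],[0,0,0],-1],[[-38,-32,0],[0,0,0],-1],[[-38,-32,0],[0,0,0],-1],[[-38,-32,0],[0,0,0],-1],[[-38,-32,0],[0,0,0],-1],[[-38,-32,0],[0,0,0],-1],[[-38,-32,0],[0,0,0],-1],[[-38,-32,0],[0,0,0],-1],[[-38,-32,0],[0,0,0],-1],[[-38,-32,0],[0,0,0],-1],[[-38,-32,0],[0,0,0],-1],[[-38,-32,0],[0,0,0],-1],[[-38,-32,0],[0,0,0],-1],[[-38,-32,0],[0,0,0],-1],[[-38,-32,0],[0,0,0],-1]]' 40
python3 -m handwheel '[[[0,0,0],[0,0,1],0],[[0,0,0],[0,0,1],0],[[0,0,0],[0,0,1],0],[[0,0,0],[0,0,1],0],[[0,0,0],[0,0,1],0],[[0,0,0],[0,0,1],0],[[0,0,0],[0,0,1],0],[[0,0,0],[0,0,1],0],[[0,0,0],[0,0,1],0],[[0,0,0],[0,0,1],0],[[0,0,0],[0,0,1],0],[[0,0,0],[0,0,1],0]]'
python3 -m handwheel '[[[0,0,0],[0,0,1],0],[[0,0,0],[0,0,1],0],[[0,0,0],[0,0,1],0],[[0,0,0],[0,0,1],0],[[0,0,0],[0,0,1],0],[[0,0,0],[0,0,1],0],[[0,0,0],[0,0,1],0],[[0,0,0],[0,0,1],0],[[0,0,0],[0,0,1],0],[[0,0,0],[0,0,1],0],[[0,0,0],[0,0,1],0],[[0,0,0],[0,0,0.8],0],[[0,0,0],[0,0,0],0]]'
python3 - <<'E'
from h import *
T=toolT();np.save("T1",T);print(T);cv2.imwrite("pics/w1.png",vision.get_image("wrist"))
g=np.array([np.cos(.2295),np.sin(.2295)]);n=np.array([-g[1],g[0]]);c=np.array([.5331,-.2022])
for x,y,z in((60,13,43),(60,-13,43),(42,22,43),(42,-22,43),(-42,22,43),(-42,-22,43)):
    print((x,y,z),w2px("wrist",[*(c+(g*x+n*y)/1000),z/1000],T).round(1))
E
```

```text
clock: 2.1
position: [0.5822, -0.1888, 0.2307]
ee_rot: [-0.0, 0.206, 0.979, 0.0]
contact_force: [0.0, 0.2, -0.6]
width: 0.0856
gripper_force: 0.0
clock: 3.6
position: [0.5815, -0.1872, 0.2307]
ee_rot: [-0.001, 0.743, 0.669, -0.0]
contact_force: [-0.3, -0.8, 1.6]
width: 0.0423
gripper_force: 0.0
clock: 5.22
position: [0.5816, -0.1872, 0.2308]
ee_rot: [-0.0, 0.993, 0.117, -0.0]
contact_force: [0.0, 0.2, 0.5]
width: 0.0426
gripper_force: 0.0
[[ 9.72415537e-01  2.33253580e-01 -8.89098213e-04  5.81603522e-01]
 [ 2.33254086e-01 -9.72415686e-01  5.14222599e-04 -1.87225159e-01]
 [-7.44628786e-04 -7.07423836e-04 -9.99999473e-01  2.30783122e-01]
 [ 0.00000000e+00  0.00000000e+00  0.00000000e+00  1.00000000e+00]]
(60, 13, 43) [[270.9 180.4]]
(60, -13, 43) [[294.3 180.5]]
(42, 22, 43) [[262.9 196. ]]
(42, -22, 43) [[301.9 196.3]]
(-42, 22, 43) [[263.6 262.9]]
(-42, -22, 43) [[299.9 263.2]]
```

View pics/w1.png

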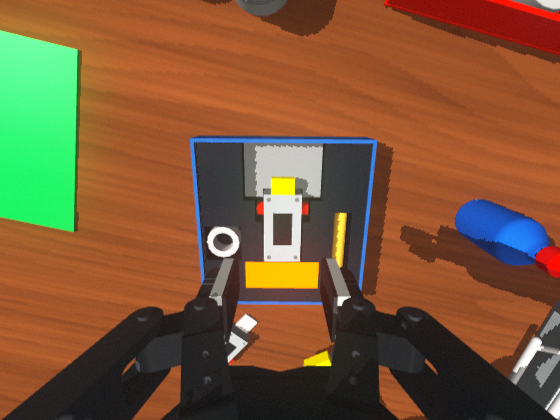

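The wrist view shows the gauge square to the tool: tab at (283,186), body between columns 264 and 302, bar at (282,275), with the finger notch clear around the tab. I refine the tab position by colour.

```bash
python3 - <<'E'
from h import *
T=np.load("T1.npy");im=cv2.imread("pics/w1.png");hsv=cv2.cvtColor(im,cv2.COLOR_BGR2HSV)
def loc(lo,hi,y0,y1,x0,x1,z):
    m=cv2.inRange(hsv,lo,hi)[y0:y1,x0:x1];p=cv2.findNonZero(m)[:,0]+[x0,y0]
    a,b=p.min(0),p.max(0)+1;print(a,b)
    cs=px2w("wrist",[(a[0]-.5,a[1]-.5),(b[0]-.5,a[1]-.5),(a[0]-.5,b[1]-.5),(b[0]-.5,b[1]-.5),((a+b)/2-.5)],z,T)
    q=(np.linalg.inv(T)@np.c_[cs,np.ones(5)].T).T[:,:3]*1000;print(q.round(1))
loc((24,150,120),(34,255,255),170,200,255,310,.043)
loc((8,150,120),(22,255,255),255,295,236,325,.042)
E
```

```text
[271 177] [295 195]
[[ 13.9  -9.6 187.8]
 [ 14.   16.9 187.8]
 [ -6.6  -9.8 187.8]
 [ -6.6  17.2 187.8]
 [  3.8   3.7 187.8]]
[245 259] [319 289]
[[ -87.   -42.   188.9]
 [ -86.9   47.6  188.8]
 [-128.7  -43.4  188.9]
 [-128.5   49.4  188.8]
 [-107.4    2.9  188.9]]
```

```bash
python3 -m handwheel '[[[6,3.7,20],[0,0,0],0],[[0,0,30],[0,0,0],0],[[0,0,30],[0,0,0],0],[[0,0,30],[0,0,0],0],[[0,0,30],[0,0,0],0],[[0,0,20],[0,0,0],0],[[0,0,0],[0,0,0],0]]'
python3 - <<'E'
from h import *
T=toolT();np.save("T2",T);cv2.imwrite("pics/w2.png",vision.get_image("wrist"))
E
```

```text
clock: 6.15
position: [0.5872, -0.1889, 0.0694]
ee_rot: [-0.001, 0.993, 0.117, -0.002]
contact_force: [0.8, 0.6, 0.0]
width: 0.0426
gripper_force: 0.0
```

View pics/w2.png

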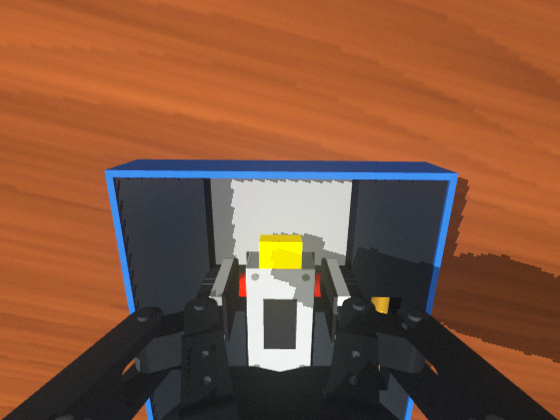

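The fingers straddle the tab evenly: the tab is at columns 259–302 and the pads at about 235 and 325. I check the fore-aft offset using the tab/body boundary.

```bash
python3 - <<'E'
from h import *
T=np.load("T2.npy");im=cv2.imread("pics/w2.png");hsv=cv2.cvtColor(im,cv2.COLOR_BGR2HSV)
m=cv2.inRange(hsv,(24,150,100),(34,255,255));c=m[:,280];r=np.nonzero(c)[0];print(r.min(),r.max(),[tuple(im[k,280]) for k in range(232,250,2)])
for rr in (270,):
  for u in (259,280,302):
    p=px2w("wrist",(u,rr-.5),.043,T)[0];print(u,(np.linalg.inv(T)@[*p,1])[:3].round(4))
E
```

```text
235 268 [(np.uint8(204), np.uint8(213), np.uint8(213)), (np.uint8(133), np.uint8(190), np.uint8(202)), (np.uint8(21), np.uint8(190), np.uint8(218)), (np.uint8(19), np.uint8(189), np.uint8(218)), (np.uint8(17), np.uint8(190), np.uint8(219)), (np.uint8(0), np.uint8(255), np.uint8(255)), (np.uint8(0), np.uint8(255), np.uint8(255)), (np.uint8(0), np.uint8(255), np.uint8(255)), (np.uint8(0), np.uint8(254), np.uint8(254))]
259 [-0.0125 -0.0125  0.0265]
280 [-0.0124  0.0007  0.0265]
302 [-0.0124  0.0144  0.0264]
```

```bash
python3 -m handwheel '[[[1,1,15],[0,0,0],0],[[0,0,15],[0,0,0],0],[[0,0,8],[0,0,0],0],[[0,0,4],[0,0,0],0],[[0,0,0],[0,0,0],0]]'
python3 -m handwheel '[[[0,0,0],[0,0,0],0.2],[[0,0,0],[0,0,0],0.3],[[0,0,0],[0,0,0],0.5],[[0,0,0],[0,0,0],0.7],[[0,0,0],[0,0,0],1],[[0,0,0],[0,0,0],1],[[0,0,0],[0,0,0],1]]' 70
```

```text
clock: 6.82
position: [0.5897, -0.1902, 0.029]
ee_rot: [-0.0, 0.993, 0.117, -0.0]
contact_force: [-0.1, 0.0, -0.2]
width: 0.043
gripper_force: 0.0
clock: 7.7
position: [0.5901, -0.1902, 0.0301]
ee_rot: [0.0, 0.993, 0.117, 0.0]
contact_force: [-0.2, 0.7, 5.5]
width: 0.0237
gripper_force: 69.0
```

```bash
python3 -m handwheel '[[[0,0,-2.8],[0,0.2,0],1],[[0,0,-2.8],[0,0.2,0],1],[[0.3,0,-2.8],[0,0.2,0],1],[[0.5,0,-2.8],[0,0.2,0],1],[[0,0,0],[0,0,0],1],[[0,0,0],[0,0,0],1]]'
```

```text
clock: 8.45
position: [0.5899, -0.1902, 0.0404]
ee_rot: [-0.005, 0.992, 0.117, 0.041]
contact_force: [-0.3, -0.2, -2.0]
width: 0.0239
gripper_force: 68.8
```

```bash
python3 -m handwheel '[[[3,0,0],[0,0,0],1],[[5,0,0],[0,0,0],1],[[5,0,0],[0,0,0],1],[[0,0,0],[0,0,0],1]]'
python3 -m handwheel '[[[6,0,0],[0,0,0],1],[[6,0,0],[0,0,0],1],[[6,0,0],[0,0,0],1],[[6,0,0],[0,0,0],1],[[4,0,0],[0,0,0],1],[[0,0,0],[0,0,0],1]]'
python3 - <<'E'
from h import *
cv2.imwrite("pics/w3.png",vision.get_image("wrist"))
im=vision.get_image("top");cv2.imwrite("pics/c3.png",cv2.resize(im[165:270,300:405],None,fx=5.6,fy=5.6,interpolation=cv2.INTER_CUBIC))
E
```

```text
clock: 8.95
position: [0.6041, -0.1871, 0.0418]
ee_rot: [-0.005, 0.992, 0.117, 0.042]
contact_force: [1.3, -0.1, -1.3]
width: 0.0237
gripper_force: 68.8
clock: 9.7
position: [0.6304, -0.1806, 0.0439]
ee_rot: [-0.005, 0.992, 0.117, 0.042]
contact_force: [-0.3, 0.7, -2.6]
width: 0.0239
gripper_force: 68.7
```

View pics/w3.png

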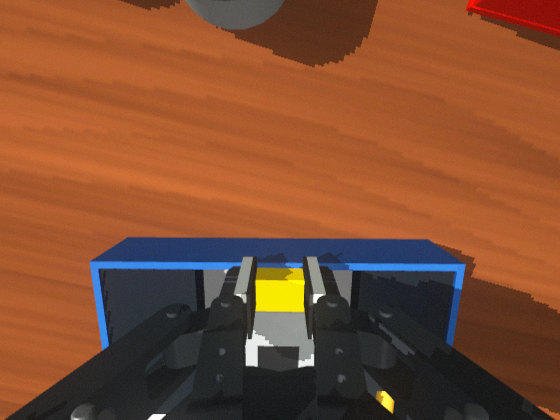

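The tab is held between the pads at (280,290) and has moved 41 mm, so the tongue is out. I lift.

```bash
python3 -m handwheel '[[[0.4,0,-4],[0,0,0],1],[[0.7,0,-7],[0,0,0],1],[[1,0,-10],[0,0,0],1],[[1.5,0,-15],[0,0,0],1],[[2,0,-20],[0,0,0],1],[[2,0,-20],[0,0,0],1],[[2,0,-20],[0,0,0],1],[[0,0,0],[0,-0.4,0],1],[[0,0,0],[0,-0.4,0],1],[[0,0,0],[0,0,0],1]]' 80
python3 - <<'E'
from h import *
T=toolT();np.save("T4",T);print(T.round(4))
im=vision.get_image("side");cv2.imwrite("pics/c4.png",cv2.resize(im[60:240,190:430],None,fx=3.3,fy=3.3,interpolation=cv2.INTER_CUBIC))
E
```

```text
clock: 11.05
position: [0.6324, -0.1802, 0.1414]
ee_rot: [0.0, 0.993, 0.117, 0.001]
contact_force: [-0.6, 0.2, -3.8]
width: 0.0236
gripper_force: 81.6
[[ 9.725e-01  2.330e-01  2.100e-03  6.324e-01]
 [ 2.330e-01 -9.725e-01 -4.000e-04 -1.802e-01]
 [ 1.900e-03  9.000e-04 -1.000e+00  1.414e-01]
 [ 0.000e+00  0.000e+00  0.000e+00  1.000e+00]]
```

View pics/c4.png

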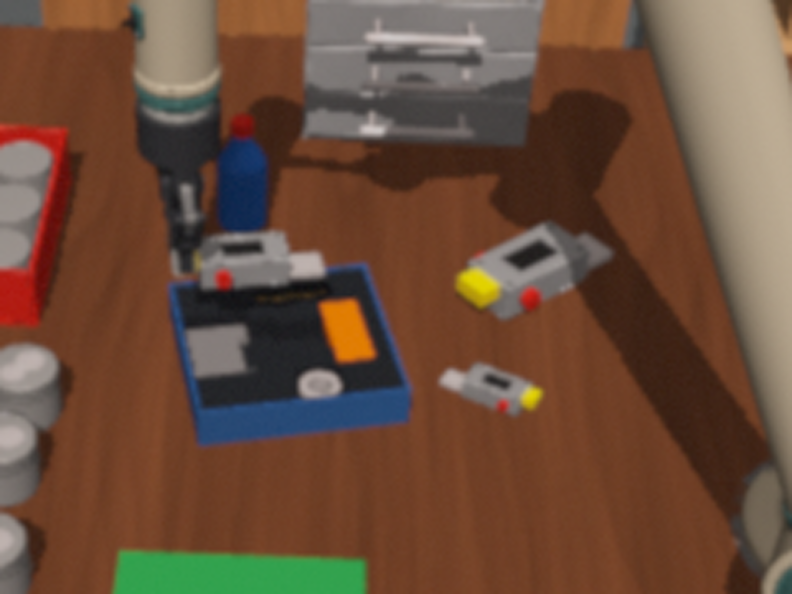

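The gauge is held level above the tray (crop 245,262), and the ring and plug are undisturbed. I carry it to the mat.

```bash
python3 -m handwheel '[[[4,-20,0],[0,0,0],1],[[7.5,-40,0],[0,0,0],1],[[7.5,-40,0],[0,0,0],1],[[7.5,-40,0],[0,0,0],1],[[7.5,-40,0],[0,0,0],1],[[7.5,-40,0],[0,0,0],1],[[7.5,-40,0],[0,0,0],1],[[7.5,-40,0],[0,0,0],1],[[7.5,-40,0],[0,0,0],1],[[4,-21,10],[0,0,0],1],[[0,0,20],[0,0,0],1],[[0,0,30],[0,0,0],1],[[0,0,25],[0,0,0],1],[[0,0,20],[0,0,0],1],[[0,0,8],[0,0,0],1],[[0,0,0],[0,0,0],1]]'
```

```text
clock: 13.1
position: [0.6132, 0.1863, 0.0269]
ee_rot: [0.0, 0.993, 0.117, -0.001]
contact_force: [0.8, -0.5, -2.8]
width: 0.0232
gripper_force: 81.8
```

```bash
python3 -m handwheel '[[[0,0,3],[0,0,0],1],[[0,0,2],[0,0,0],1],[[0,0,1],[0,0,0],1],[[0,0,0],[0,0,0],1]]'
python3 -m handwheel '[[[0,0,1],[0,0,0],1],[[0,0,1],[0,0,0],1],[[0,0,0],[0,0,0],1]]'
```

```text
clock: 13.6
position: [0.6137, 0.1866, 0.0216]
ee_rot: [-0.0, 0.993, 0.117, 0.0]
contact_force: [-0.5, 0.5, -2.6]
width: 0.0231
gripper_force: 81.7
clock: 13.98
position: [0.6139, 0.1867, 0.0195]
ee_rot: [-0.0, 0.993, 0.117, 0.0]
contact_force: [0.0, -0.2, -2.5]
width: 0.0231
gripper_force: 81.9
```

```bash
python3 -m handwheel '[[[0,0,1],[0,0,0],1],[[0,0,0],[0,0,0],1],[[0,0,0],[0,0,0],1]]'
python3 -m handwheel '[[[0,0,1],[0,0,0],1],[[0,0,0],[0,0,0],1],[[0,0,0],[0,0,0],1]]'
```

```text
clock: 14.35
position: [0.6139, 0.1866, 0.0185]
ee_rot: [-0.0, 0.993, 0.117, 0.0]
contact_force: [-0.3, -0.0, -1.7]
width: 0.0235
gripper_force: 82.0
clock: 14.72
position: [0.6139, 0.1867, 0.0181]
ee_rot: [-0.0, 0.993, 0.117, 0.0]
contact_force: [0.6, 0.5, 5.8]
width: 0.0232
gripper_force: 82.5
```

```bash
python3 -m handwheel '[[[0,0,0],[0,0,0],0.4],[[0,0,0],[0,0,0],0.2],[[0,0,0],[0,0,0],0],[[0,0,-10],[0,0,0],0],[[0,0,-30],[0,0,0],-0.5],[[0,0,-40],[0,0,0],-1],[[-10,0,-10],[0,0,0],-1],[[0,0,0],[0,0,0],-1],[[0,0,0],[0,0,0],-1]]'
python3 - <<'E'
from h import *
T=toolT();np.save("T5",T);im=vision.get_image("wrist");cv2.imwrite("pics/w5.png",im)
hsv=cv2.cvtColor(im,cv2.COLOR_BGR2HSV)
m=cv2.inRange(hsv,(0,150,80),(8,255,255))|cv2.inRange(hsv,(172,150,80),(180,255,255))
n,l,s,c=cv2.connectedComponentsWithStats(m)
for i in range(1,n):
    if s[i,4]>20:
        p=px2w("wrist",c[i],.025,T)[0];print(s[i],c[i],(np.linalg.inv(T)@[*p,1])[:3].round(4))
E
```

```text
clock: 15.85
position: [0.6029, 0.1841, 0.1062]
ee_rot: [0.0, 0.993, 0.117, -0.001]
contact_force: [0.1, -0.3, 0.7]
width: 0.0859
gripper_force: 0.0
[242 235   9  17 141] [246.33333333 243.16312057] [-0.0189 -0.0263  0.0813]
[307 239   9  15 114] [310.96491228 246.64912281] [-0.0219  0.0258  0.0813]
```

View pics/w5.png

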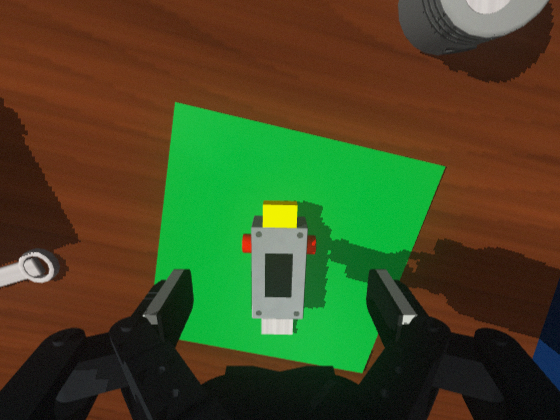

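The gauge lies face down on the mat, knobs at (246,243) and (311,247), midpoint about 22 mm behind the TCP and centred. I go down to grip the knobs.

```bash
python3 -m handwheel '[[[-22,0,10],[0,0,0],-1],[[0,0,25],[0,0,0],-1],[[0,0,25],[0,0,0],-1],[[0,0,20],[0,0,0],-1],[[0,0,12],[0,0,0],-1],[[0,0,6],[0,0,0],-1],[[0,0,2],[0,0,0],-1],[[0,0,0],[0,0,0],-1]]'
python3 -m handwheel '[[[0,0,0],[0,0,0],-0.7],[[0,0,0],[0,0,0],-0.5],[[0,0,0],[0,0,0],-0.3],[[0,0,0],[0,0,0],0],[[0,0,0],[0,0,0],0],[[0,0,0],[0,0,0],0]]' 30
```

```text
clock: 16.9
position: [0.583, 0.1793, 0.0079]
ee_rot: [-0.0, 0.993, 0.117, 0.0]
contact_force: [-0.3, 0.0, 0.2]
width: 0.0854
gripper_force: 0.0
clock: 17.65
position: [0.5828, 0.1794, 0.0082]
ee_rot: [-0.0, 0.993, 0.117, 0.0]
contact_force: [-1.2, 0.4, 5.8]
width: 0.0588
gripper_force: 32.5
```

```bash
python3 -m handwheel '[[[-1,0,-4],[0,0,0],0],[[-3,0,-8],[0,0,0],0],[[-3,0,-10],[0,0,0],0],[[-4,0,-10],[0,0,0],0],[[-5,0,-7],[0,0,0],0],[[-5,0,-7],[0,0,0],0],[[-5,0,-7],[0,0,0],0],[[-6,0,-7],[0,0,0],0],[[-7,0,-6],[0,0,0],0],[[-8,0,-5],[0,0,0],0],[[-8,0,-5],[0,0,0],0],[[-8,0,-5],[0,0,0],0],[[-8,0,-4],[0,0,0],0],[[-8,0,-4],[0,0,0],0],[[-6,0,-6],[0,0,0],0],[[-4,0,-10],[0,0,0],0],[[0,0,-10],[0,0,0],0],[[0,0,-10],[0,0,0],0],[[0,0,0],[0,0,0],0],[[0,0,0],[0,0,0],0]]' 35
python3 - <<'E'
from h import *
print(toolT()[:3,3])
im=vision.get_image("side");p=w2px("side",toolT()[:3,3])[0];print(p)
x,y=p.astype(int);cv2.imwrite("pics/c6.png",cv2.resize(im[y-70:y+80,max(x-100,0):x+100],None,fx=3.5,fy=3.5,interpolation=cv2.INTER_CUBIC))
E
```

```text
clock: 20.15
position: [0.4959, 0.1585, 0.1323]
ee_rot: [-0.0, 0.993, 0.117, -0.0]
contact_force: [-0.5, 0.6, -3.6]
width: 0.0588
gripper_force: 38.5
[0.49593735 0.15847359 0.13231931]
[285.29774201 222.99698234]
```

View pics/c6.png

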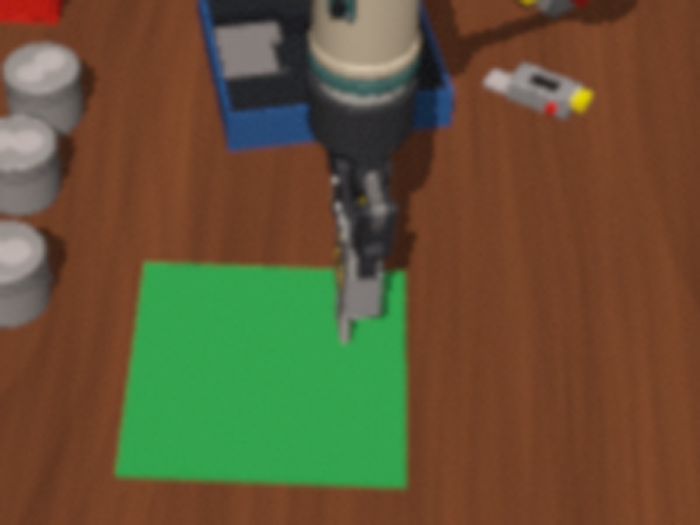

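The gauge hangs from the knobs with the tongue down (crop 345,330) and the dial side towards +x, as planned. I carry it 139 mm along +x, then touch the tip down.

```bash
python3 -m handwheel '[[[3,0,0],[0,0,0],0],[[6,0,0],[0,0,0],0],[[9,0,0],[0,0,0],0],[[12,0,0],[0,0,0],0],[[13,0,0],[0,0,0],0],[[13,0,0],[0,0,0],0],[[13,0,0],[0,0,0],0],[[13,0,0],[0,0,0],0],[[13,0,0],[0,0,0],0],[[13,0,0],[0,0,0],0],[[12,0,0],[0,0,0],0],[[9,0,0],[0,0,0],0],[[6,0,0],[0,0,0],0],[[3,0,0],[0,0,0],0],[[0,0,5],[0,0,0],0],[[0,0,10],[0,0,0],0],[[0,0,10],[0,0,0],0],[[0,0,5],[0,0,0],0],[[0,0,0],[0,0,0],0],[[0,0,0],[0,0,0],0]]'
python3 -m handwheel '[[[0,0,3],[0,0,0],0],[[0,0,3],[0,0,0],0],[[0,0,0],[0,0,0],0]]'
```

```text
clock: 22.7
position: [0.6305, 0.1906, 0.1027]
ee_rot: [-0.0, 0.993, 0.117, 0.0]
contact_force: [-0.0, -0.5, -2.8]
width: 0.0587
gripper_force: 38.4
clock: 23.08
position: [0.63, 0.1905, 0.0961]
ee_rot: [0.0, 0.993, 0.117, -0.0]
contact_force: [-0.6, -0.4, -3.0]
width: 0.0589
gripper_force: 38.4
```

```bash
python3 -m handwheel '[[[-2,0,3],[0,0,0],0],[[-6,0,1],[0,0,0],0],[[-6,0,1],[0,0,0],0],[[-6,0,1.5],[0,0,0],0],[[-6,0,2],[0,0,0],0],[[-6,0,2.5],[0,0,0],0],[[-6,0,3],[0,0,0],0],[[-6,0,4],[0,0,0],0],[[-6,0,4],[0,0,0],0],[[-6,0,4],[0,0,0],0],[[-6,0,4],[0,0,0],0],[[0,0,0],[0,0,0],0]]'
python3 - <<'E'
from h import *
im=vision.get_image("side");p=w2px("side",toolT()[:3,3])[0]
x,y=p.astype(int);cv2.imwrite("pics/c7.png",cv2.resize(im[y-70:y+80,max(x-100,0):x+100],None,fx=3.5,fy=3.5,interpolation=cv2.INTER_CUBIC))
E
```

```text
clock: 24.58
position: [0.5693, 0.1758, 0.0658]
ee_rot: [0.0, 0.993, 0.117, -0.001]
contact_force: [-0.5, -0.6, -1.2]
width: 0.0586
gripper_force: 38.6
```

View pics/c7.png

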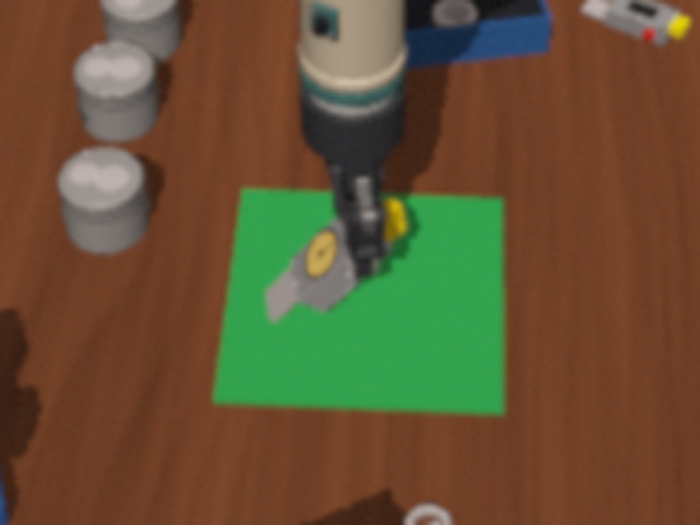

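The gauge is tipping the right way, with its dial visible at (320,253) and the tongue tip on the mat at (280,300). I continue down to flat.

```bash
python3 -m handwheel '[[[-4,0,5],[0,0,0],0],[[-4,0,5.5],[0,0,0],0],[[-4,0,5.5],[0,0,0],0],[[-4,0,5.5],[0,0,0],0],[[-3,0,4],[0,0,0],0],[[-3,0,4],[0,0,0],0],[[-3,0,4],[0,0,0],0],[[-2,0,3.5],[0,0,0],0],[[-2,0,3.5],[0,0,0],0],[[-1.5,0,3.5],[0,0,0],0],[[-1,0,3],[0,0,0],0],[[-1,0,3],[0,0,0],0],[[-1,0,2],[0,0,0],0],[[0,0,2],[0,0,0],0],[[0,0,1],[0,0,0],0],[[0,0,0],[0,0,0],0],[[0,0,0],[0,0,0],0]]'
```

```text
clock: 26.75
position: [0.5374, 0.1684, 0.0115]
ee_rot: [-0.0, 0.993, 0.117, 0.0]
contact_force: [-0.9, -0.3, -2.0]
width: 0.0591
gripper_force: 38.6
```

```bash
python3 -m handwheel '[[[0,0,1],[0,0,0],0],[[0,0,1],[0,0,0],0],[[0,0,0],[0,0,0],0],[[0,0,0],[0,0,0],0]]'
python3 -m handwheel '[[[0,0,1],[0,0,0],0],[[0,0,0],[0,0,0],0],[[0,0,0],[0,0,0],0]]'
```

```text
clock: 27.25
position: [0.5374, 0.1683, 0.0094]
ee_rot: [-0.0, 0.993, 0.117, 0.0]
contact_force: [-0.7, -0.8, -2.6]
width: 0.0587
gripper_force: 38.6
clock: 27.62
position: [0.5374, 0.1684, 0.0084]
ee_rot: [-0.0, 0.993, 0.117, 0.0]
contact_force: [-1.4, -1.5, -2.8]
width: 0.0586
gripper_force: 38.6
```

```bash
python3 -m handwheel '[[[0,0,1],[0,0,0],0],[[0,0,0],[0,0,0],0],[[0,0,0],[0,0,0],0]]'
python3 -m handwheel '[[[0,0,0.7],[0,0,0],0],[[0,0,0],[0,0,0],0],[[0,0,0],[0,0,0],0]]'
python3 - <<'E'
from h import *
im=vision.get_image("side");p=w2px("side",toolT()[:3,3])[0]
x,y=p.astype(int);cv2.imwrite("pics/c8.png",cv2.resize(im[y-60:y+50,max(x-80,0):x+70],None,fx=5,fy=5,interpolation=cv2.INTER_CUBIC))
E
```

```text
clock: 28.0
position: [0.5374, 0.1684, 0.0083]
ee_rot: [-0.0, 0.993, 0.117, 0.0]
contact_force: [-2.2, -0.6, 5.3]
width: 0.0585
gripper_force: 39.3
clock: 28.38
position: [0.5375, 0.1684, 0.0083]
ee_rot: [-0.0, 0.993, 0.117, 0.0]
contact_force: [-3.1, -0.8, 9.9]
width: 0.0588
gripper_force: 39.8
```

View pics/c8.png

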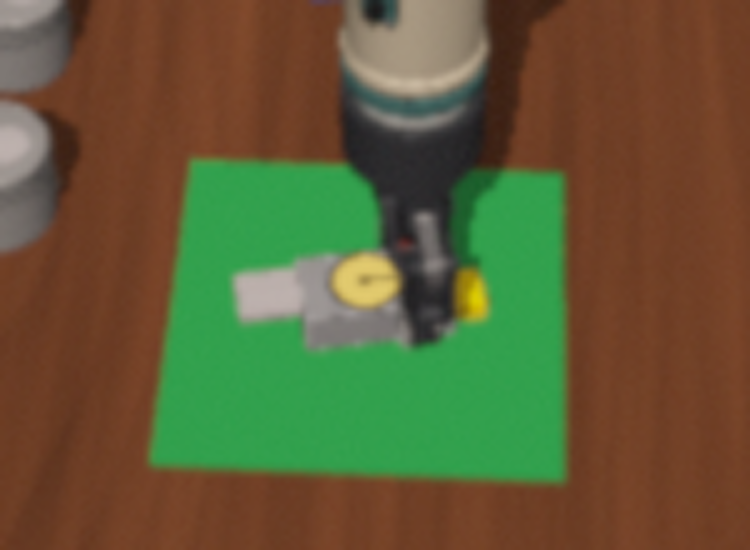

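The gauge lies dial up and flat on the mat (dial at 365,280). I release and retreat.

```bash
python3 -m handwheel '[[[0,0,-0.7],[0,0,0],0],[[0,0,0],[0,0,0],-0.5],[[0,0,0],[0,0,0],-0.7],[[0,0,0],[0,0,0],-1],[[0,0,0],[0,0,0],-1],[[0,0,-5],[0,0,0],-1],[[0,0,-15],[0,0,0],-1],[[0,0,-30],[0,0,0],-1],[[0,0,-40],[0,0,0],-1],[[0,0,-40],[0,0,0],-1],[[0,0,0],[0,0,0],-1],[[0,0,0],[0,0,0],-1]]'
python3 - <<'E'
from h import *
T=toolT();im=vision.get_image("wrist");hsv=cv2.cvtColor(im,cv2.COLOR_BGR2HSV)
m=cv2.inRange(hsv,(0,150,80),(8,255,255))|cv2.inRange(hsv,(172,150,80),(180,255,255))
n,l,s,c=cv2.connectedComponentsWithStats(m)
for i in range(1,n):
    if s[i,4]>20: print(s[i],px2w("wrist",c[i],.02,T))
cv2.imwrite("pics/w9.png",im)
E
```

```text
clock: 29.92
position: [0.5369, 0.1683, 0.1378]
ee_rot: [-0.0, 0.993, 0.117, 0.0]
contact_force: [0.1, -0.1, 0.1]
width: 0.0856
gripper_force: 0.0
[246 200   9  16 130] [[0.53055057 0.19343512 0.02      ]]
[305 204   9  13  88] [[0.54018017 0.1414229  0.02      ]]
```

View pics/w9.png

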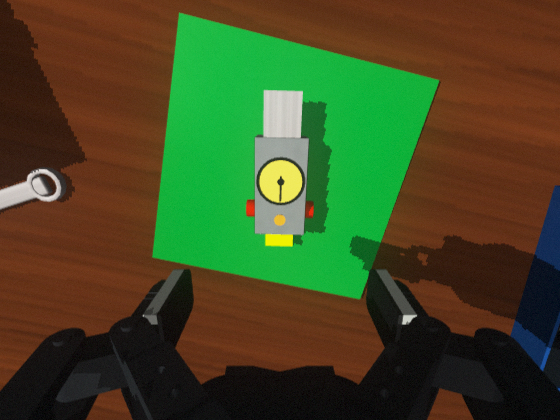

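The gauge lies dial up at (281,182), released. The knob midpoint puts its centre at about (0.557, 0.173), within a few mm of the mat's centre. I hand in.

```bash
python3 -c "
from rig import manip;print(manip.sign_off())"
```

```text
the job is handed in; nothing more can be done
None
```

The gauge was unhooked tab end first, turned over by its knobs and laid dial up, flat, a few mm from the mat's centre. The job was handed in at about 30 s with nothing else seen to move; sign-off returned no verdict.

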